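Chock the carving blank and free it from its stop fork

ROBOT

A 6-joint arm with a two-finger parallel gripper is mounted at the origin on the work surface. World frame = base frame: x ahead of the robot, y to its left, z up, the work surface at z = 0. Lengths are in m, angles in degrees, forces in N, time in s.
With the tool pointing down it reaches from about 0.35 to 1 m from the base axis. Payload 7.1 kg.
Tool frame: the origin (TCP) lies at the very end of the fingers, on their centre line; the grasp point (between the pads) lies manip.grasp_offset behind it (manip.grasp_offset is the distance from the TCP to the grasp point, in m); y points along the fingers, x is the direction in which the jaws open and shut, and the axes are right-handed (so a half turn about y gives the same grasp; the last joint's range is limited). The gripper opens to 85 mm and grips with 20 to 120 N. Pads are 22 mm wide; open, the fingers measure 114 mm over their backs; the gripper's body (76 mm by 85 mm) begins 54 mm behind the grasp point. The pads swing forward as they close: fully open they stand 13 mm farther back than shut.
Start: joints at [71.906, 24.242, 93.386, -0, 62.372, -1.089], TCP at [0.183, 0.598, 0.231] pointing down, gripper open.
Joint ranges: [-172.04, 172.04], [-51.8, 120.97], [4.93, 147.93], [-75.15, 255.16], [6.16, 154.13], [-145.62, 145.62]. Speed limits (degrees/s): [136.94, 136.94, 172.46, 180, 180, 180].

INTERFACE

Orientations are given as [roll, pitch, yaw] about the fixed x, y, z axes, in that order (R = Rz(yaw) Ry(pitch) Rx(roll)).
In Python, from cell import manip gives the robot as it stands.
- The arm moves only by the tool carry_out, never from a script. Its argument "steps" is a list that holds one entry, the list of rows, each a list of 5 numbers: the opening, from 0 (shut) to 1 (fully open), then the shift along the tool's x, y, z as a fraction of full scale, then the turn about the tool's y as a fraction of full scale. In form: [[[claw, dx, dy, dz, spin], ...]]. A call has exactly 8 rows; each row is the pose to reach, as a shift and turn from the pose commanded when the call began, along the tool's axes at that moment; what a row does not reach only later rows make up. Full scale, the value 1, is 100 mm for a shift and 45 degrees for a turn. A row lasts 1/12 s, in which the tool goes at most 41.7 mm and 7.16 degrees, less where a joint would pass 70% of its speed; a pose out of reach is approached as far as the arm can. A call with a number of a shift or a turn outside -1 to 1 is refused whole. A call with a gripper value outside its range is refused whole. The fingers move at their own pace and stop on an object; "newtons" is the grip in N (left out, the last holds). Time passes only in rows, so rows that repeat a pose let the fingers close, or fill a call up. It gives the time, the measured TCP pose, the force and the opening at its end, in the units of the state.
- manip.get_obs(): the state, without advancing time (a new reading comes with each control period).
- manip.camera(name): name is "scene" or "top"; returns (picture, depth): 420x560x3 uint8, blue, green, red; 420x560 float32, m along the optical axis (not along the pixel's ray), 0 where there is no reading.
- manip.calibration(name): a dict with "mtx" (3x3 intrinsics, pixels), "pose" (4x4, takes a point from camera to world coordinates). Camera axes: x right, y down, z forward; pixel columns grow to the right and rows downward; lengths in m; the calibration is good to about 2 mm. A picture is of the moment at which its call begins. calibration takes no time and is no camera call.
- manip.close_job(): hands the job in, once; it reports no verdict.
Trained networks look in the newest picture that a camera, given by its name, has taken for a name from the list of things; names that differ only in an ending like _2 or _b are one class to them, and where a whole thing is asked for, a point or a joint stands for the part that bears it (a point fixed in the world has none). Each returns a list of dicts, best first, with "score" (0 to 1); they miss things now and then, are a little off and sometimes report something else, mostly with a low value. They report only what shows in the picture. A call takes as long as a camera call. They do not tell look-alikes from the thing itself.
- manip.boxes_of(name, camera): "rect" ([left, top, right, bottom] in pixels, round what is visible of it).
- manip.regions_of(name, camera): "pixels" (420x560 bool, what is visible of it) and "rect" ([left, top, right, bottom] in pixels, round what is visible of it).
- manip.landmark_of(name, camera): "point" ([column, row] in pixels: a listed point, or the origin of a listed thing).
The state is a dict: "t": time; "joint_pos": joint angles; "joint_vel": joint speeds; "effort": joint torques, N m; "ee_pos": TCP position; "tool_rot": TCP orientation; "contact_force": force on the tool from outside, world axes, zero at the start; "wrist_torque": the same for the moment, N m; "width": finger opening in m.
Only numpy, scipy, OpenCV 4.12 (cv2) and the standard library are available. Lean on these libraries where they do the work, as an engineer would, in place of code of your own. Each camera call takes 0.05 s, during which the arm holds its last target. There are 200 camera calls.

TASK

On the sloping carving board a round wooden blank leans on a steel stop fork. Take the wooden wedge and slide it up the board, thin end first and between the fork's arms, under the middle of the blank's low side until it has pushed the blank up against the fence, and press it home firmly but gently: about 12 N, never more than 20 N, which would bruise the wood. Let go, then draw the fork fully back down the slope, so that the blank rests on the wedge alone, higher up than it lay before; leave the other things where they are.

Things in the scene. Friction and masses are not known exactly. Their poses are not given: they have to be found in the camera images.
- board: fixed plywood carving board, 250 mm (x) by 309 mm (y). Origin on the table, z vertical, +y uphill, x level and parallel to the blank. Its top face slopes 7 degrees (0.122 rad), rising to +y through the point (0, 0.070, 0.0455) m of this frame, from a low edge at y = -0.153. Across the high end stands a rigid, clamped fence, 50 mm high, set 6 to 26 mm uphill of the blank
- blank_center (a point): centre of the round wooden blank, a cylinder 64 mm in diameter, 190 mm long, 0.2 to 0.4 kg, axis along the board's x. It leans on the fork at the start, at y = 0.066, z = 0.077 in the board's frame, 6 to 26 mm below the fence. It rolls down the slope if nothing stops it
- chock_grip (a point): wooden wedge 75 mm long (its y), 44 mm wide (its x), 42 mm high, 0.1 kg, on its flat underside on the table. This point: middle of its 36 mm long thick block, 21 mm above the underside, 18 mm from the upright back face. Grip it across the 44 mm. Its +y points to the thin end
- chock_tip (a point): middle of the wedge's thin end (3 mm thick), 57 mm in +y from the grip point, 1.5 mm above the underside; a 45 degree face rises from it to the block's top. Touching the blank, wedge flat on the slope, the thin end is 13 mm and the grip point 70 mm downhill of the blank's axis, along the slope
- fork (a joint): travel of the steel stop fork down the slope, m: 0 = holding the blank, 0.062 = fully back, at a stop; drawn against about 3 N of friction, stays where left. Two arms 10 mm high, 138 mm free width between them, run from a cross bar at its low end uphill to upright end plates that hold the blank near its ends
- fork_grip (a point): point on the fork's upright handle post, which is 16 mm wide (its x) by 12 mm thick (its y) and tops out 57 mm above the board's face; this point is 40 mm above the face. +y points up the slope, z off the face. The post stands mid cross bar, 140 mm downhill of the blank's axis at the start
- offcut_bar: pink foam bar offcut, 50 x 100 x 30 mm, lying flat, bystander; origin at the centre of its underside
- offcut_ell: pink foam L-shaped offcut, about 70 x 90 x 30 mm, bystander; origin at its underside
- jar: glass jar, 60 mm across, 85 mm tall, bystander; origin at the centre of its underside
- cup: white cup, 76 mm across, 95 mm tall, bystander; origin at the centre of its underside
- driver: screwdriver with a red handle, lying flat, about 200 mm long, bystander
- brush: brush lying flat, about 200 mm long, bystander
- sander: cork sanding block, 50 x 90 x 28 mm, bystander; origin at the centre of its underside
Mind the look-alikes: they are no part of the job. Of the things like the part that bears chock_grip, leave any that is green; of the rest the larger one is meant.

How it is judged:
By the outcome, as a careful person would: the job done as asked, in the order asked, and still so for the second after the job is handed in, with the robot touching nothing.
It also fails if it takes over 54 s, if anything falls off the work surface, if the arm or the gripper's body presses on something with over 40 N, if the wrist force passes 120 N, or if a joint passes its speed limit or range.

## Working session

There is one attempt and no reset: what is moved stays moved. The work goes in short steps, Python scripts to look and compute and a tool call to move; the robot and the scene stay as the last step left them, time stands still between calls to the robot, and variables do not carry over. Pictures are saved under pics/ and viewed, on a budget of 10 in all, crops included, one or two more only if the job needs it, and the job is handed in when it is done.

Besides the shell and the picture viewer there is one more tool, called after "Request:" as name([rows], argument=value, ...), one row to a line, values as JSON. carry_out: Moves the arm, as the interface text tells. Shift numbers are shares of 100 mm and turn numbers shares of 45 degrees, none past 1 either way. Its arguments: {"type":"object","properties":{"steps":{"type":"array","items":{"type":"array","items":{"type":"array","items":{"type":"number","minimum":-1,"maximum":1}}}},"newtons":{"type":"number"}},"required":["steps"]}

```bash
ls; mkdir -p pics; cat > h.py <<'E'
import numpy as np, cv2
from scipy.spatial.transform import Rotation as R
from cell import manip
def world(name,depth,c,r,d=None):
    k=manip.calibration(name); K=np.array(k["mtx"]);P=np.array(k["pose"])
    if d is None:
        p=depth[int(r)-2:int(r)+3,int(c)-2:int(c)+3]; p=p[p>0]; d=np.median(p) if p.size else np.nan
    v=np.linalg.inv(K)@[c,r,1]*d
    return (P@np.append(v,1))[:3]
def cloud(name,depth):
    k=manip.calibration(name); K=np.array(k["mtx"]);P=np.array(k["pose"])
    r,c=np.mgrid[:420,:560]; v=np.stack([c,r,np.ones_like(c)],-1)@np.linalg.inv(K).T*depth[...,None]
    return v@P[:3,:3].T+P[:3,3]
E
python3 - <<'E'
from h import *
print(manip.grasp_offset, manip.get_obs())
for n in ("scene","top"):
    p,d=manip.camera(n); cv2.imwrite(f"pics/{n}0.png",p); np.save(n+"0.npy",d)
    for o in ("chock_grip","chock_tip","fork_grip","blank_center","board"):
        for l in manip.landmark_of(o,n): print(n,o,round(l["score"],2),np.round(l["point"],1),np.round(world(n,d,*l["point"]),4))
E
```

```text
pics
0.0187 {'t': 0.0, 'joint_pos': array([ 7.19086670e+01,  2.42862276e+01,  9.34343772e+01, -1.51584469e-03,
        6.23721055e+01, -1.08899336e+00]), 'joint_vel': array([ 0.07259852,  0.00636785, -0.00251436, -0.00225829, -0.00382311,
       -0.04092078]), 'effort': array([-2.09293437e-03, -5.57369578e+01, -2.81750447e+01, -2.28206250e-04,
        7.30875632e-03, -3.42025237e-05]), 'ee_pos': array([0.18256354, 0.59713864, 0.23050593]), 'tool_rot': array([-89.99957963,   0.09271909,  72.99836475]), 'contact_force': array([-0.03848263, -0.25568291, -0.21654556]), 'wrist_torque': array([-0.06223845,  0.02082587, -0.002277  ]), 'width': 0.08511783154919986}
scene chock_grip 0.78 [409.8 285.3] [0.508  0.3514 0.0375]
scene chock_grip 0.68 [469.  245.7] [0.2584 0.4092 0.0385]
scene chock_grip 0.61 [398.5 250. ] [0.3834 0.2662 0.0294]
scene chock_tip 0.85 [446.8 242.3] [0.2237 0.3449 0.0016]
scene chock_tip 0.81 [432.5 289.7] [0.4454 0.3889 0.0012]
scene chock_tip 0.56 [382.9 255.8] [0.3991 0.2321 0.0027]
scene fork_grip 0.56 [270.7 224.7] [ 0.5629 -0.032   0.0795]
scene blank_center 0.86 [311.4 244.1] [0.596  0.1264 0.1044]
scene blank_center 0.56 [288.5 255.3] [0.6492 0.0972 0.0877]
scene board 0.85 [289.8 254.1] [0.6485 0.1006 0.0925]
scene board 0.37 [201.  221.2] [ 0.5967 -0.2905  0.0041]
top chock_grip 0.69 [121.1 305.9] [0.2384 0.4075 0.0424]
top chock_grip 0.46 [177.2 255.2] [0.3776 0.2546 0.0297]
top chock_tip 0.94 [133.6 230.7] [0.4575 0.3915 0.0049]
top chock_tip 0.68 [143.1 299.9] [0.2535 0.357  0.0052]
top chock_tip 0.62 [186.  245.9] [0.4075 0.235  0.0017]
top fork_grip 0.61 [274.5 189.4] [ 0.5528 -0.0334  0.0817]
top blank_center 0.61 [227.7 187.9] [0.5546 0.0981 0.1081]
top board 0.85 [249.3 193.7] [0.553  0.0418 0.037 ]
```

View pics/top0.png

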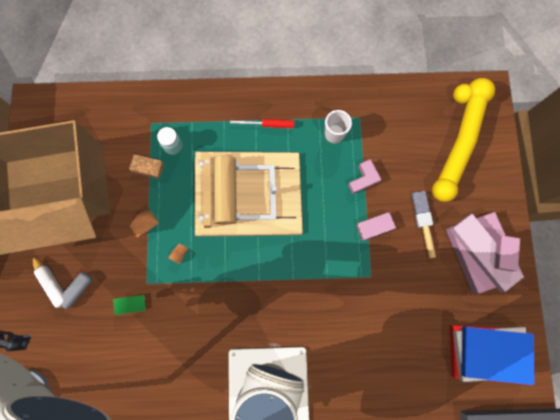

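View pics/scene0.png

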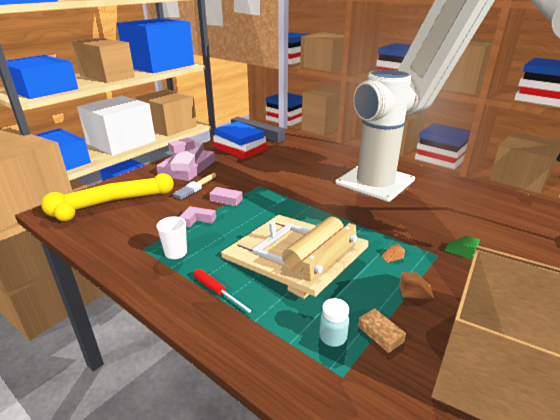

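The top view has three wedge candidates: a green one at (129,304), to be left alone; a small brown one at (178,254); and a larger brown one at (144,223). I choose the larger brown one. The board is at (248,193), and its uphill side faces image left (world +y). The fork post is near (274,190).

```bash
python3 - <<'E'
from h import *
d=np.load("top0.npy"); p=cv2.imread("pics/top0.png"); W=cloud("top",d)
a=cv2.resize(p[200:275,110:210],None,fx=5,fy=5,interpolation=cv2.INTER_CUBIC)
b=cv2.resize(p[145:245,185:310],None,fx=5,fy=5,interpolation=cv2.INTER_CUBIC)
o=np.zeros((875+0,625,3),np.uint8); o[:375,:500]=a; o[375:]=b; cv2.imwrite("pics/crop1.png",cv2.resize(o,None,fx=.68,fy=.68))
def rep(nm,m):
    q=W[m]; r=cv2.minAreaRect(q[:,:2].astype(np.float32)*1000); print(nm,len(q),q[:,2].min(),q[:,2].max(),r)
ii=np.zeros(d.shape,bool)
for nm,(c0,r0,c1,r1) in {"big":(120,200,162,240),"small":(162,240,195,266)}.items():
    m=ii.copy(); m[r0:r1,c0:c1]=True; m&=(d>0)
    rep(nm,m&(W[...,2]>.008)); rep(nm+"top",m&(W[...,2]>W[m][:,2].max()-.006))
# board plane
m=ii.copy(); m[145:245,185:310]=True; m&=(d>0); 
q=W[m]; zz=q[:,2]
# face plane by RANSAC w/ known slope along some yaw
best=(0,)
rng=np.random.default_rng(0)
for i in range(800):
    s=q[rng.choice(len(q),3,False)]; n=np.cross(s[1]-s[0],s[2]-s[0]); L=np.linalg.norm(n)
    if L<1e-9: continue
    n/=L; n*=np.sign(n[2])
    if n[2]<.985 or n[2]>.998: continue
    k=(abs((q-s[0])@n)<.002); 
    if k.sum()>best[0]: best=(k.sum(),k)
k=best[1]; c=q[k].mean(0); n=np.linalg.svd(q[k]-c)[2][2]; n*=np.sign(n[2])
print("face",best[0],c,n,np.degrees(np.arccos(n[2])),"uphill yaw",np.degrees(np.arctan2(-n[1],-n[0])))
h=(W-c)@n
np.save("plane.npy",np.array([c,n]))
r=cv2.minAreaRect((q[k][:,:2]*1000).astype(np.float32)); print("face rect",r,cv2.boxPoints(r))
rep("face",m&(abs(h)<.003))
rep("post",m&(h>.045)&(h<.065)&(W[...,1]<.02))
for t in (.050,.056,.06): rep("blank>%g"%t,m&(h>t)&(W[...,1]>.03))
rep("fork arms",m&(h>.006)&(h<.02)&(W[...,1]<.05))
E
```

```text
big 416 0.008107165297786434 0.05128913429318338 ((487.2467041015625, 367.7816162109375), (118.32040405273438, 111.39273071289062), 1.3033661842346191)
bigtop 38 0.04532644833080224 0.05128913429318338 ((489.00225830078125, 344.0228576660156), (41.836395263671875, 36.0170783996582), 34.29436111450195)
small 189 0.008066073591920242 0.03585051797739691 ((385.27508544921875, 258.45001220703125), (57.041263580322266, 56.88325500488281), 54.49517059326172)
smalltop 47 0.029970285765735127 0.03585051797739691 ((376.4009704589844, 259.6176452636719), (29.58024787902832, 24.59432601928711), 58.740699768066406)
face 3005 [0.54981648 0.02019299 0.03465649] [ 0.00859965 -0.11818982  0.99295378] 6.805671885239343 uphill yaw 94.16158327359605
face rect ((558.2229614257812, 43.474937438964844), (251.0482635498047, 308.2383117675781), 0.14731617271900177) [[ 432.303     197.27086 ]
 [ 433.0955   -110.96645 ]
 [ 684.14294  -110.320984]
 [ 683.35046   197.91632 ]]
face 4121 0.01581062502345043 0.058851910268012286 ((558.1378173828125, 43.478004455566406), (251.32257080078125, 308.23883056640625), 0.14546053111553192)
post 30 0.07436837975060584 0.09001881786742749 ((558.1476440429688, -32.061187744140625), (11.626325607299805, 16.52128028869629), 88.65967559814453)
blank>0.05 1573 0.09112590338757776 0.11620131979660964 ((557.8665771484375, 122.03302764892578), (87.71342468261719, 207.8490447998047), 89.99911499023438)
blank>0.056 1000 0.0978684829180263 0.11620131979660964 ((559.2183227539062, 122.70410919189453), (194.98568725585938, 83.94469451904297), 0.14584922790527344)
blank>0.06 701 0.10255310234333836 0.11620131979660964 ((557.0740966796875, 104.43060302734375), (42.00471878051758, 189.307373046875), 89.86238098144531)
fork arms 487 0.02514622898247998 0.05430750233131909 ((560.9371337890625, -29.646728515625), (159.33058166503906, 237.95458984375), 89.5709457397461)
```

View pics/crop1.png

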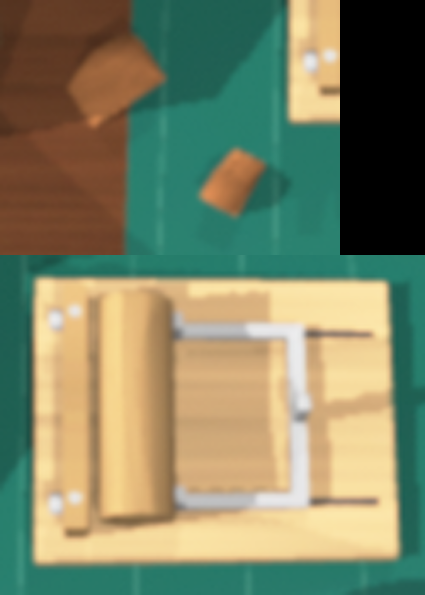

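The crop confirms it: the larger brown wedge is the upper one (full image ≈(144,223)) and the small one is at (178,254). The board's yaw is about 0°, and its origin is about (0.5585, 0.0425). The post, at (0.558,-0.032), fits. Next I'll measure the wedge's pose.

```bash
python3 - <<'E'
from h import *
def ray(n,px,z):
    k=manip.calibration(n);P=np.array(k["pose"]); v=P[:3,:3]@np.linalg.inv(np.array(k["mtx"]))@[*px,1]
    return (P[:3,3]+v*(z-P[2,3])/v[2])[:2]
print("grip scene",ray("scene",(409.8,285.3),.021),"tip scene",ray("scene",(432.5,289.7),.0015),"tip top",ray("top",(133.6,230.7),.0015))
S=[]
for n,(c0,r0,c1,r1) in {"top":(120,200,165,242),"scene":(390,262,445,312)}.items():
    W=cloud(n,np.load(n+"0.npy"))[r0:r1,c0:c1].reshape(-1,3)
    W=W[(W[:,0]>.42)&(W[:,0]<.56)&(W[:,1]>.31)&(W[:,1]<.42)]
    for lo,hi in ((.038,.047),(.01,.047)):
        q=W[(W[:,2]>lo)&(W[:,2]<hi)]; r=cv2.minAreaRect((q[:,:2]*1000).astype(np.float32)); print(n,lo,len(q),np.round(q.mean(0),4),np.round(r[0],1),np.round(r[1],1),r[2])
    q=W[W[:,2]>.01]
    if n=="top": print(np.round(q[::14]*1000).astype(int).tolist())
for n in ("top","scene"):
    manip.camera(n)
    for g in manip.regions_of("chock_grip",n): print(n,g["score"],g["rect"],g["pixels"].sum())
    for o in ("chock_grip","chock_tip"):
        for l in manip.landmark_of(o,n): print(n,o,round(l["score"],2),np.round(l["point"],1),ray(n,l["point"],.021 if o[-1]=="p" and "grip" in o else .0015))
E
```

```text
grip scene [0.4885486  0.34574271] tip scene [0.44570585 0.38897127] tip top [0.45802738 0.39262814]
top 0.038 198 [0.4872 0.3468 0.0428] [486.8 347.8] [45.7 43.7] 34.26283264160156
top 0.01 386 [0.4795 0.3532 0.0338] [486.5 348.5] [50.3 94.6] 39.48424530029297
[[536, 328, 11], [508, 339, 45], [503, 359, 45], [500, 356, 44], [497, 362, 44], [496, 375, 38], [493, 332, 45], [491, 347, 43], [488, 362, 42], [489, 324, 34], [486, 346, 38], [483, 372, 39], [481, 329, 45], [480, 360, 40], [480, 320, 34], [476, 353, 43], [480, 320, 12], [473, 349, 45], [475, 390, 19], [471, 342, 39], [470, 374, 29], [470, 335, 21], [464, 347, 41], [464, 365, 30], [463, 377, 19], [461, 382, 14], [457, 375, 17], [452, 363, 26], [449, 367, 13]]
scene 0.038 236 [0.4885 0.346  0.0425] [485.6 345.5] [48.3 41.7] 33.97557067871094
scene 0.01 572 [0.4901 0.355  0.0312] [478.8 357. ] [49.8 69.6] 33.66277313232422
top 0.93 [110.7, 294.8, 146.8, 312.2] 514
top 0.76 [169.0, 240.6, 188.8, 260.8] 191
top 0.6 [130.2, 208.6, 154.9, 235.0] 405
top chock_grip 0.88 [148.2 217.1] [0.49445502 0.34442164]
top chock_grip 0.79 [175.1 254.1] [0.38196793 0.26275535]
top chock_grip 0.62 [121.4 301.7] [0.25014469 0.41439363]
top chock_tip 0.79 [183.3 246.2] [0.40688008 0.24309465]
top chock_tip 0.75 [138.7 300.4] [0.25251763 0.37084879]
top chock_tip 0.62 [133.8 229. ] [0.46317064 0.3922031 ]
scene 0.75 [382.6, 239.1, 405.1, 264.8] 282
scene 0.58 [448.0, 235.9, 476.8, 258.2] 505
scene 0.57 [401.7, 270.5, 432.2, 299.8] 700
scene chock_grip 0.78 [468.9 245.2] [0.22876277 0.4037313 ]
scene chock_grip 0.74 [409.8 282.9] [0.48027423 0.34211458]
scene chock_grip 0.63 [399.2 252.2] [0.38015304 0.26808846]
scene chock_tip 0.86 [382.9 257.6] [0.40491673 0.23516804]
scene chock_tip 0.81 [434.6 292.3] [0.45159731 0.39646492]
scene chock_tip 0.79 [446.8 245.5] [0.23910182 0.35046684]
scene chock_tip 0.6 [312.2 241.2] [0.46314734 0.04028916]
```

```bash
cat >> h.py <<'E'
def rel(x,y,z,yaw):
    o=manip.get_obs(); T=R.from_euler("xyz",o["tool_rot"],degrees=True); d=T.inv().apply(np.array([x,y,z])-o["ee_pos"])
    s=(o["tool_rot"][2]-yaw)
    print("t%.2f"%o["t"],"pos",np.round(o["ee_pos"],4),"rot",np.round(o["tool_rot"],2),"F",np.round(o["contact_force"],1),"w%.4f"%o["width"]," => dx,dy,dz",np.round(d*10,3),"spin",round(s/45,3))
E
echo
```

Request:
carry_out([
  [[1,-0.1,0,-0.25,0.15],[1,-0.2,0,-0.5,0.3],[1,-0.3,0,-0.75,0.45],[1,-0.4,0,-1,0.6],[1,-0.4,0,-1,0.75],[1,-0.4,0,-1,0.867],[1,-0.4,0,-1,0.867],[1,-0.4,0,-1,0.867]],
])

```text
t: 1.67
ee_pos: [0.2668, 0.5302, 0.2314]
tool_rot: [-90.0, -0.0, 34.1]
contact_force: [0.2, 1.4, 0.2]
width: 0.0855
```

```bash
python3 -c "
from h import *
rel(.487,.3465,.12,34)"
```

```text
t1.67 pos [0.2668 0.5302 0.2314] rot [-8.999e+01 -1.000e-02  3.413e+01] F [0.2 1.4 0.2] w0.0855  => dx,dy,dz [ 0.792  1.114 -2.756] spin 0.003
```

Request:
carry_out([
  [[1,0.1,0.0,-0.25,0],[1,0.2,0,-0.5,0],[1,0.3,0,-0.75,0],[1,0.4,0,-1,0],[1,0.4,0,-1,0],[1,0.4,0,-1,0],[1,0.4,0,-1,0],[1,0.4,0,-1,0]],
])

```text
t: 2.33
ee_pos: [0.3549, 0.4702, 0.2313]
tool_rot: [-90.0, 0.0, 34.1]
contact_force: [0.1, -0.6, 0.3]
width: 0.0853
```

Request:
carry_out([
  [[1,0.1,0.1,-0.25,0],[1,0.2,0.2,-0.5,0],[1,0.3,0.3,-0.75,0],[1,0.39,0.4,-1,0],[1,0.39,0.5,-1,0],[1,0.39,0.5,-1,0],[1,0.39,0.5,-1,0],[1,0.39,0.5,-1,0]],
])

```text
t: 3.0
ee_pos: [0.4431, 0.4095, 0.1817]
tool_rot: [-90.0, -0.0, 34.1]
contact_force: [-0.2, -0.3, -0.3]
width: 0.0853
```

Request:
carry_out([
  [[1,0,0.1,-0.25,0],[1,0,0.2,-0.5,0],[1,0,0.3,-0.75,0],[1,0,0.4,-0.75,0],[1,0,0.5,-0.75,0],[1,0,0.5,-0.75,0],[1,0,0.5,-0.75,0],[1,0,0.5,-0.75,0]],
])

```text
t: 3.67
ee_pos: [0.4855, 0.3475, 0.1318]
tool_rot: [-90.0, -0.0, 34.1]
contact_force: [0.8, -0.3, 0.4]
width: 0.0854
```

```bash
python3 -c "
from h import *
rel(.487,.3465,.006,34)
p,d=manip.camera('top'); W=cloud('top',d)[200:250,115:170].reshape(-1,3)
cv2.imwrite('pics/g1.png',cv2.resize(p[170:270,90:210],None,fx=5,fy=5,interpolation=2))
p,d=manip.camera('scene')
cv2.imwrite('pics/g1s.png',cv2.resize(p[200:330,340:480],None,fx=5,fy=4.5,interpolation=2))
"
```

```text
t3.67 pos [0.4855 0.3475 0.1318] rot [-8.999e+01 -4.000e-02  3.407e+01] F [ 0.8 -0.3  0.4] w0.0854  => dx,dy,dz [ 0.006  1.258 -0.017] spin 0.001
```

View pics/g1s.png

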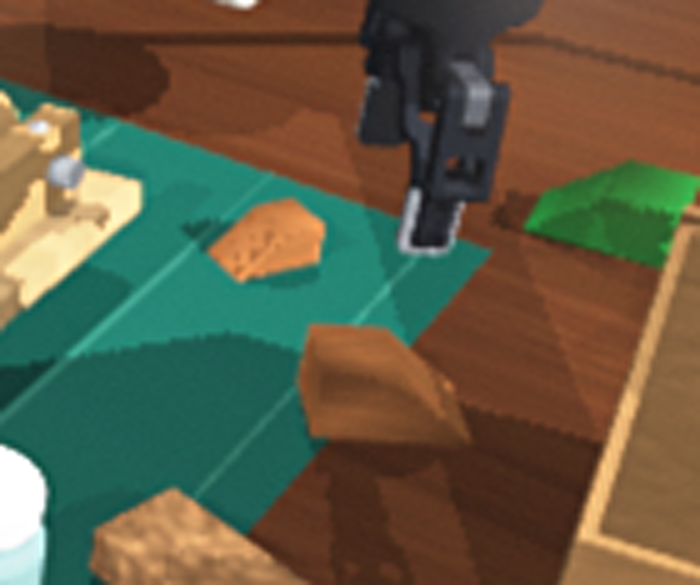

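The crop shows the larger brown wedge with its thin end pointing away from the board, at crop (460,435). The open gripper stands above it, near crop (430,240). I'll go down and grip.

Request:
carry_out([
  [[1,0,0.1,0,0],[1,0,0.2,0,0],[1,0,0.35,0,0],[1,0,0.5,0,0],[1,0,0.65,0,0],[1,0,0.8,0,0],[1,0,0.9,0,0],[1,0,0.9,0,0]],
])

```text
t: 4.43
ee_pos: [0.4842, 0.3452, 0.0385]
tool_rot: [-90.0, 0.3, 34.0]
contact_force: [-0.4, -0.3, -0.2]
width: 0.0854
```

Request:
carry_out([
  [[1,0,0.1,0,0],[1,0,0.2,0,0],[1,0,0.3,0,0],[1,0,0.36,0,0],[1,0,0.36,0,0],[0,0,0.36,0,0],[0,0,0.36,0,0],[0,0,0.36,0,0]],
], newtons=40)

```text
t: 5.1
ee_pos: [0.4862, 0.3465, 0.0058]
tool_rot: [-90.0, -0.1, 34.0]
contact_force: [-0.4, 0.1, 0.4]
width: 0.0515
```

Request:
carry_out([
  [[0,0,0,0,0],[0,0,0,0,0],[0,0,0,0,0],[0,0,0,0,0],[0,0,0,0,0],[0,0,0,0,0],[0,0,0,0,0],[0,0,0,0,0]],
])

```text
t: 5.77
ee_pos: [0.4864, 0.3466, 0.006]
tool_rot: [-90.0, -0.1, 34.0]
contact_force: [-0.5, -0.6, 5.7]
width: 0.0434
```

Request:
carry_out([
  [[0,0,-0.1,0,0],[0,0,-0.3,0,0],[0,0,-0.55,0,0],[0,0,-0.8,0,0],[0,0,-1,0,0],[0,0,-1,0,0],[0,0,-1,0,0],[0,0,-1,0,0]],
])

```text
t: 6.43
ee_pos: [0.4853, 0.3459, 0.1048]
tool_rot: [-90.0, 0.1, 34.0]
contact_force: [0.2, -0.0, -1.8]
width: 0.0434
```

Request:
carry_out([
  [[0,0,-0.2,0,0.1],[0,0,-0.4,0,0.2],[0,0,-0.6,0,0.3],[0,0,-0.7,0,0.4],[0,0,-0.7,0,0.5],[0,0,-0.7,0,0.6],[0,0,-0.7,0,0.7],[0,0,-0.7,0,0.756]],
])

```text
t: 7.1
ee_pos: [0.4849, 0.3456, 0.1735]
tool_rot: [-90.1, 0.2, -0.3]
contact_force: [-0.5, 0.9, -0.9]
width: 0.0435
```

```bash
python3 -c "
from h import *
rel(.5585,.0155,.17,0)"
```

```text
t7.10 pos [0.4849 0.3456 0.1735] rot [-90.11   0.16  -0.27] F [-0.5  0.9 -0.9] w0.0435  => dx,dy,dz [ 0.751  0.039 -3.298] spin -0.006
```

Request:
carry_out([
  [[0,0.1,0,-0.2,0],[0,0.2,0,-0.45,0],[0,0.3,0,-0.7,0],[0,0.4,0,-0.9,0],[0,0.4,0,-0.9,0],[0,0.4,0,-0.9,0],[0,0.4,0,-0.9,0],[0,0.4,0,-0.9,0]],
])

```text
t: 7.77
ee_pos: [0.5251, 0.2568, 0.1746]
tool_rot: [-90.0, 0.1, -0.0]
contact_force: [-0.2, -0.6, -1.2]
width: 0.0435
```

Request:
carry_out([
  [[0,0.1,0,-0.2,0],[0,0.2,0,-0.45,0],[0,0.3,0,-0.7,0],[0,0.35,0,-0.9,0],[0,0.35,0,-0.9,0],[0,0.35,0,-0.9,0],[0,0.35,0,-0.9,0],[0,0.35,0,-0.9,0]],
])

```text
t: 8.43
ee_pos: [0.5603, 0.1675, 0.1752]
tool_rot: [-90.0, 0.0, 0.0]
contact_force: [-0.4, -0.3, -0.1]
width: 0.0436
```

Request:
carry_out([
  [[0,0,0,-0.2,0],[0,0,0,-0.4,0],[0,0,0,-0.6,0],[0,0,0,-0.8,0],[0,0,0,-1,0],[0,0,0,-1,0],[0,0,0,-1,0],[0,0,0,-1,0]],
])

```text
t: 9.1
ee_pos: [0.5607, 0.0673, 0.1754]
tool_rot: [-90.0, -0.0, -0.0]
contact_force: [-0.4, -0.1, -0.1]
width: 0.0437
```

Request:
carry_out([
  [[0,0,0,-0.1,0],[0,0,0,-0.2,0],[0,0,0,-0.3,0],[0,0,0,-0.4,0],[0,0,0,-0.5,0],[0,0,0,-0.5,0],[0,0,0,-0.5,0],[0,0,0,-0.5,0]],
])

```text
t: 9.77
ee_pos: [0.5607, 0.016, 0.1753]
tool_rot: [-90.0, -0.0, -0.1]
contact_force: [0.2, -0.2, -2.0]
width: 0.0437
```

```bash
python3 -c "
from h import *
rel(.5585,.0155,.0466,0)
for n in ('scene','top'):
    p,d=manip.camera(n); np.save(n+'1.npy',d); cv2.imwrite('pics/%s1.png'%n,p)
    for o in ('chock_grip','chock_tip'):
        for l in manip.landmark_of(o,n): print(n,o,round(l['score'],2),np.round(l['point'],1),np.round(world(n,d,*l['point']),3))
p=cv2.imread('pics/scene1.png'); cv2.imwrite('pics/s1c.png',cv2.resize(p[130:300,200:390],None,fx=4,fy=3.5,interpolation=2))
"
```

```text
t9.77 pos [0.5607 0.016  0.1753] rot [-8.999e+01 -0.000e+00 -8.000e-02] F [ 0.2 -0.2 -2. ] w0.0437  => dx,dy,dz [-0.022  1.287 -0.006] spin -0.002
scene chock_grip 0.86 [283.4 190.6] [0.582 0.027 0.213]
scene chock_grip 0.68 [470.2 244.4] [0.255 0.41  0.041]
scene chock_grip 0.58 [396.3 251.7] [0.39  0.263 0.026]
scene chock_tip 0.7 [302.4 204.3] [0.555 0.066 0.176]
scene chock_tip 0.67 [444.5 247.3] [ 0.249  0.348 -0.   ]
scene chock_tip 0.65 [383.6 257. ] [0.405 0.237 0.004]
top chock_grip 0.65 [176.  253.4] [0.383 0.259 0.028]
top chock_tip 0.53 [183.4 245.4] [0.409 0.242 0.004]
```

View pics/s1c.png

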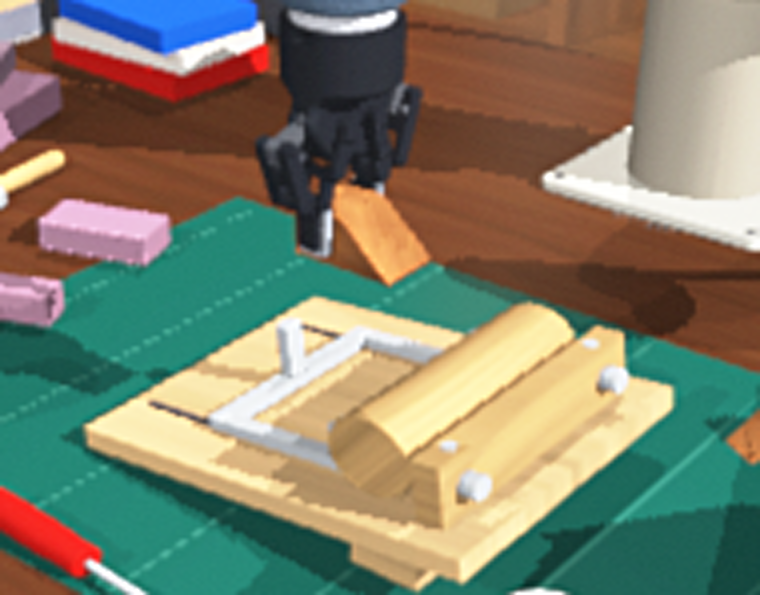

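The wedge is held level and square over the board, tip at crop (395,280), with the fork post at crop (290,345). I'll lower it between the arms.

Request:
carry_out([
  [[0,-0.02,0.15,0,0],[0,-0.02,0.35,0,0],[0,-0.02,0.55,0,0],[0,-0.02,0.75,0,0],[0,-0.02,0.9,0,0],[0,-0.02,1,0,0],[0,-0.02,1,0,0],[0,-0.02,1,0,0]],
])

```text
t: 10.73
ee_pos: [0.5586, 0.0163, 0.0752]
tool_rot: [-90.0, 0.0, -0.0]
contact_force: [0.0, -0.1, -1.0]
width: 0.0437
```

Request:
carry_out([
  [[0,0,0.05,0,0],[0,0,0.1,0,0],[0,0,0.15,0,0],[0,0,0.2,0,0],[0,0,0.24,0,0],[0,0,0.27,0,0],[0,0,0.27,0,0],[0,0,0.27,0,0]],
])

```text
t: 11.4
ee_pos: [0.5585, 0.0162, 0.0481]
tool_rot: [-90.0, 0.0, -0.0]
contact_force: [-0.3, -0.2, -0.8]
width: 0.0435
```

Request:
carry_out([
  [[0,0,0.01,0,0],[0,0,0.02,0,0],[0,0,0.03,0,0],[0,0,0.04,0,0],[0,0,0.05,0,0],[0,0,0.05,0,0],[0,0,0.05,0,0],[0,0,0.05,0,0]],
], newtons=20)

```text
t: 12.07
ee_pos: [0.5594, 0.0156, 0.0444]
tool_rot: [-90.0, -0.1, -0.0]
contact_force: [-3.0, -4.6, 8.3]
width: 0.0436
```

Request:
carry_out([
  [[0.7,0,0,0,0],[0.7,0,0,0,0],[0.7,0,0,0,0],[0.7,0,0,0,0],[0.7,0,0,0,0],[0.7,0,0,0,0],[0.7,0,0,0,0],[0.7,0,0,0,0]],
])

```text
t: 12.73
ee_pos: [0.5586, 0.0163, 0.0432]
tool_rot: [-90.0, 0.0, -0.0]
contact_force: [0.5, -0.5, -0.7]
width: 0.0594
```

```bash
python3 -c "
from h import *
rel(.5585,.0155,.041,0)
p,d=manip.camera('scene'); np.save('scene2.npy',d); cv2.imwrite('pics/s2c.png',cv2.resize(p[170:300,220:370],None,fx=5,fy=4.5,interpolation=2))
"
```

```text
t12.73 pos [0.5586 0.0163 0.0432] rot [-9.e+01  1.e-02 -4.e-02] F [ 0.5 -0.5 -0.7] w0.0594  => dx,dy,dz [-0.001  0.022 -0.008] spin -0.001
```

View pics/s2c.png

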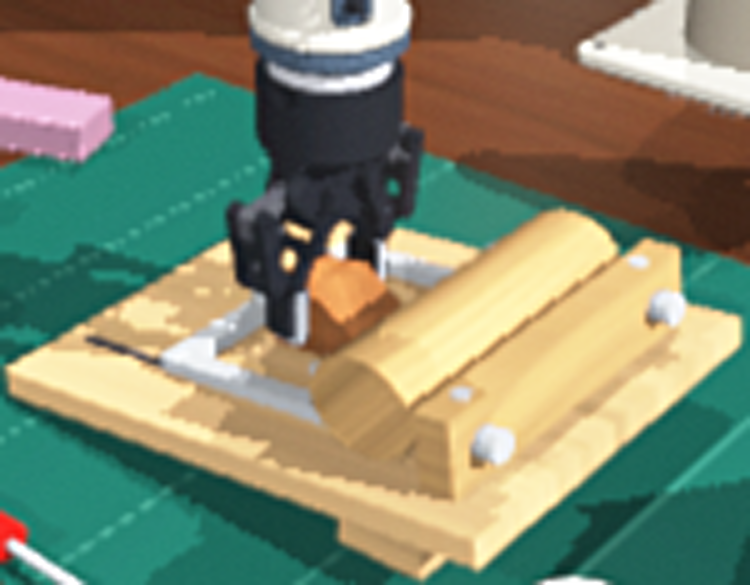

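The wedge lies flat on the slope between the fork's arms (crop (340,300)), with its thin end toward the blank. I'll regrip it and start sliding.

Request:
carry_out([
  [[0.7,0,0.01,0,0],[0.7,0,0.02,0,0],[0.7,0,0.02,0,0],[0,0,0.02,0,0],[0,0,0.02,0,0],[0,0,0.02,0,0],[0,0,0.02,0,0],[0,0,0.02,0,0]],
], newtons=25)

```text
t: 13.45
ee_pos: [0.5588, 0.0162, 0.0414]
tool_rot: [-90.0, -0.0, -0.0]
contact_force: [-0.3, -0.1, 1.1]
width: 0.0436
```

Request:
carry_out([
  [[0,0,-0.002,0.02,0],[0,0,-0.005,0.04,0],[0,0,-0.0075,0.06,0],[0,0,-0.01,0.08,0],[0,0,-0.0125,0.1,0],[0,0,-0.015,0.12,0],[0,0,-0.015,0.12,0],[0,0,-0.015,0.12,0]],
])

```text
t: 14.12
ee_pos: [0.5587, 0.0286, 0.0429]
tool_rot: [-90.0, -0.0, -0.0]
contact_force: [-0.0, 0.8, -0.4]
width: 0.0436
```

```bash
python3 -c "
from h import *
W=cloud('top',np.load('top0.npy'))[145:245,185:310].reshape(-1,3)
c,n=np.load('plane.npy')
u=np.array([0,.9925,.1219]); q=W[(abs(W[:,0]-.5585)<.07)]
s=(q-[.5585,.1085,.077])@u*1000; h=(q-[.5585,.1125,.0455])@[0,-.1219,.9925]*1000
for a in range(-40,80,3):
    k=(s>=a)&(s<a+3)
    if k.any(): print(a,k.sum(),np.round(np.percentile(h[k],[10,50,90])).astype(int))
k=h>60; 
from scipy.optimize import least_squares
k=(h>45)&(s<25)&(s>-30)
f=least_squares(lambda p:np.hypot(s[k]-p[0],h[k]-p[1])-32,[0,32],loss='soft_l1'); print(f.x)
"
```

```text
-40 49 [-3  1  6]
-37 50 [-2  1  7]
-34 14 [ 4 34 39]
-31 42 [38 41 46]
-28 45 [46 49 52]
-25 50 [50 54 56]
-22 54 [54 57 60]
-19 50 [55 59 61]
-16 54 [58 61 64]
-13 58 [58 62 65]
-10 56 [61 63 67]
-7 55 [62 64 67]
-4 48 [60 65 67]
-1 48 [61 64 67]
2 49 [62 64 67]
5 49 [60 64 67]
8 49 [59 62 66]
11 48 [59 62 65]
14 49 [57 61 65]
17 48 [57 60 62]
20 48 [54 58 60]
23 47 [51 55 58]
26 53 [47 50 53]
29 45 [40 46 49]
32 47 [-3  2 35]
35 46 [-2  1  4]
38 46 [-3  1  3]
41 92 [ 4 47 53]
44 48 [48 51 54]
47 47 [48 51 54]
50 49 [49 51 54]
53 49 [47 51 55]
56 47 [48 51 55]
59 47 [48 51 54]
62 44 [-2  1  5]
65 47 [-3 -1  4]
68 46 [-3  1  4]
71 46 [-3  1  5]
74 46 [-2  1  5]
77 47 [-3  2  4]
[ 0.36289304 32.51315957]
```

Request:
carry_out([
  [[0,0,-0.002,0.02,0],[0,0,-0.005,0.04,0],[0,0,-0.0075,0.06,0],[0,0,-0.01,0.08,0],[0,0,-0.0125,0.1,0],[0,0,-0.015,0.12,0],[0,0,-0.015,0.12,0],[0,0,-0.015,0.12,0]],
])

```text
t: 14.78
ee_pos: [0.5587, 0.0406, 0.0444]
tool_rot: [-90.0, -0.0, -0.0]
contact_force: [-0.0, 1.1, 0.9]
width: 0.0439
```

Request:
carry_out([
  [[0,0,-0.001,0.01,0],[0,0,-0.0025,0.02,0],[0,0,-0.004,0.03,0],[0,0,-0.005,0.04,0],[0,0,-0.006,0.05,0],[0,0,-0.006,0.05,0],[0,0,-0.006,0.05,0],[0,0,-0.006,0.05,0]],
])

```text
t: 15.45
ee_pos: [0.5587, 0.0453, 0.0449]
tool_rot: [-90.0, 0.0, -0.0]
contact_force: [-0.5, -1.3, 1.4]
width: 0.0438
```

Request:
carry_out([
  [[0,0,0,0.005,0],[0,0,-0.001,0.01,0],[0,0,-0.002,0.015,0],[0,0,-0.0025,0.02,0],[0,0,-0.0025,0.02,0],[0,0,-0.0025,0.02,0],[0,0,-0.0025,0.02,0],[0,0,-0.0025,0.02,0]],
])

```text
t: 16.12
ee_pos: [0.5587, 0.0473, 0.0452]
tool_rot: [-90.0, -0.0, -0.0]
contact_force: [0.4, -1.4, 0.7]
width: 0.0437
```

Request:
carry_out([
  [[0,0,0,0.0025,0],[0,0,0,0.005,0],[0,0,-0.001,0.0075,0],[0,0,-0.001,0.01,0],[0,0,-0.001,0.01,0],[0,0,-0.001,0.01,0],[0,0,-0.001,0.01,0],[0,0,-0.001,0.01,0]],
])

```text
t: 16.78
ee_pos: [0.5587, 0.0482, 0.0453]
tool_rot: [-90.0, -0.0, -0.0]
contact_force: [-0.4, -2.5, 1.1]
width: 0.0436
```

Request:
carry_out([
  [[0,0,0,0.0025,0],[0,0,0,0.005,0],[0,0,-0.001,0.0075,0],[0,0,-0.001,0.01,0],[0,0,-0.001,0.01,0],[0,0,-0.001,0.01,0],[0,0,-0.001,0.01,0],[0,0,-0.001,0.01,0]],
])

```text
t: 17.45
ee_pos: [0.5587, 0.0492, 0.0454]
tool_rot: [-90.0, -0.0, -0.0]
contact_force: [-0.3, -2.4, 2.1]
width: 0.0438
```

```bash
python3 -c "
from h import *
for i in range(4):
    o=manip.get_obs(); print(o['ee_pos'],o['contact_force']); _,d=manip.camera('scene')
np.save('scene3.npy',d)
"
```

```text
[0.55874031 0.04924604 0.04541219] [-0.34151428 -2.39812473  2.09363863]
[0.55874512 0.04926794 0.04543001] [-0.07193795 -4.08235716  1.95356147]
[0.55872145 0.04926299 0.04541214] [-0.63555891 -2.34743761  2.91691088]
[0.55871535 0.04924919 0.04540074] [-0.54577676 -2.70579319  2.24573459]
```

Request:
carry_out([
  [[0,0,0,0.0025,0],[0,0,0,0.005,0],[0,0,-0.001,0.0075,0],[0,0,-0.002,0.01,0],[0,0,-0.002,0.01,0],[0,0,-0.002,0.01,0],[0,0,-0.002,0.01,0],[0,0,-0.002,0.01,0]],
])

```text
t: 18.32
ee_pos: [0.5587, 0.0501, 0.0455]
tool_rot: [-90.0, -0.0, -0.0]
contact_force: [0.5, -4.6, 1.2]
width: 0.0439
```

Request:
carry_out([
  [[0,0,0,0.002,0],[0,0,0,0.004,0],[0,0,-0.001,0.006,0],[0,0,-0.001,0.008,0],[0,0,-0.001,0.008,0],[0,0,-0.001,0.008,0],[0,0,-0.001,0.008,0],[0,0,-0.001,0.008,0]],
])

```text
t: 18.98
ee_pos: [0.5587, 0.0502, 0.0456]
tool_rot: [-90.1, -0.0, -0.0]
contact_force: [0.8, -9.8, 1.4]
width: 0.0437
```

Request:
carry_out([
  [[0,0,0,0.001,0],[0,0,0,0.002,0],[0,0,0,0.003,0],[0,0,0,0.003,0],[0,0,0,0.003,0],[0,0,0,0.003,0],[0,0,0,0.003,0],[0,0,0,0.003,0]],
])

```text
t: 19.65
ee_pos: [0.5588, 0.0502, 0.0456]
tool_rot: [-90.1, -0.0, -0.0]
contact_force: [1.1, -10.9, 2.2]
width: 0.0436
```

```bash
python3 -c "
from h import *
for i in range(6):
    o=manip.get_obs(); print(o['t'],o['ee_pos'],o['contact_force']); _,d=manip.camera('scene')
"
```

```text
19.65 [0.55875498 0.05021006 0.04562115] [  1.09937562 -10.92003699   2.23151179]
19.7 [0.55875698 0.05022006 0.04561282] [  0.67365729 -11.3396312    1.66156645]
19.75 [0.55874896 0.05019477 0.04562162] [  0.7608048  -11.0741114    1.77523977]
19.8 [0.55876396 0.05021757 0.04561676] [ -0.47041422 -10.63137701   3.16730943]
19.85 [0.55874936 0.05018248 0.04560391] [  0.52701218 -11.45433501   0.87265154]
19.9 [0.55873278 0.05022465 0.04560928] [  0.71451231 -11.121495     1.20251896]
```

Request:
carry_out([
  [[0,0,0,0.001,0],[0,0,0,0.002,0],[0,0,0,0.003,0],[0,0,0,0.003,0],[0,0,0,0.003,0],[0,0,0,0.003,0],[0,0,0,0.003,0],[0,0,0,0.003,0]],
])

```text
t: 20.62
ee_pos: [0.5588, 0.0502, 0.0456]
tool_rot: [-90.1, -0.0, -0.0]
contact_force: [0.4, -13.3, 2.6]
width: 0.0436
```

```bash
python3 -c "
from h import *
f=[]
for i in range(5):
    f.append(manip.get_obs()['contact_force']); p,d=manip.camera('scene')
print(np.mean(f,0)); np.save('scene4.npy',d)
cv2.imwrite('pics/s4c.png',cv2.resize(p[170:300,220:370],None,fx=5,fy=4.5,interpolation=2))
"
```

```text
[  0.63347446 -13.52135952   2.237729  ]
```

View pics/s4c.png

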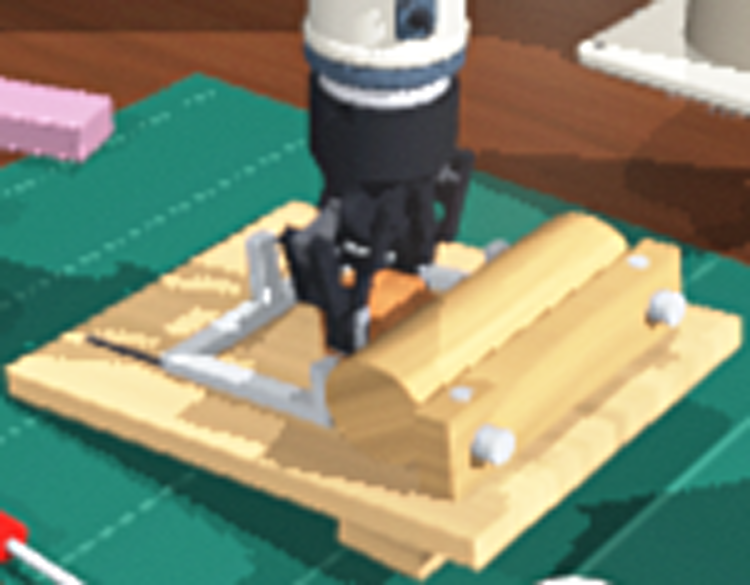

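The blank is against the fence with about a 13 N push, and the wedge is under the middle of its low side (crop (395,300)). Now I'll let go and lift.

Request:
carry_out([
  [[0.75,0,0,0,0],[0.75,0,0,0,0],[0.75,0,0,0,0],[0.75,0,0,0,0],[0.75,0,0,0,0],[0.75,0,0,0,0],[0.75,0,0,0,0],[0.75,0,0,0,0]],
])

```text
t: 21.53
ee_pos: [0.5587, 0.0517, 0.0457]
tool_rot: [-90.0, 0.0, -0.0]
contact_force: [-0.3, -0.6, 0.5]
width: 0.0639
```

Request:
carry_out([
  [[0.75,0,-0.05,0,0],[0.75,0,-0.15,0,0],[0.75,0,-0.3,0,0],[0.75,0,-0.45,0,0],[0.75,0,-0.6,0,0],[0.75,0,-0.7,0,0],[0.75,0,-0.7,0,0],[0.75,0,-0.7,0,0]],
])

```text
t: 22.2
ee_pos: [0.5591, 0.0516, 0.1165]
tool_rot: [-90.0, -0.1, -0.0]
contact_force: [-0.2, 0.1, -0.4]
width: 0.0642
```

```bash
python3 -c "
from h import *
rel(.5583,-.0315,.049,0)
for n in ('scene','top'):
    p,d=manip.camera(n)
    for l in manip.landmark_of('fork_grip',n)+manip.landmark_of('blank_center',n): print(n,l['score'],np.round(world(n,d,*l['point']),3))
"
```

```text
t22.20 pos [0.5591 0.0516 0.1165] rot [-8.999e+01 -1.000e-01 -4.000e-02] F [-0.2  0.1 -0.4] w0.0642  => dx,dy,dz [-0.009  0.675 -0.831] spin -0.001
scene 0.85 [ 0.562 -0.036  0.074]
scene 0.37 [ 0.472 -0.456  0.008]
scene 0.72 [0.587 0.128 0.108]
top 0.59 [ 0.556 -0.033  0.083]
```

Request:
carry_out([
  [[0.75,0,0,-0.15,0],[0.75,0,0,-0.35,0],[0.75,0,0,-0.55,0],[0.75,-0.01,0,-0.7,0],[0.75,-0.01,0,-0.83,0],[0.75,-0.01,0,-0.83,0],[0.75,-0.01,0,-0.83,0],[0.75,-0.01,0,-0.83,0]],
])

```text
t: 23.17
ee_pos: [0.5576, -0.031, 0.1155]
tool_rot: [-90.0, 0.0, -0.0]
contact_force: [0.4, 1.4, 0.1]
width: 0.0643
```

Request:
carry_out([
  [[0.75,0,0.1,0,0],[0.75,0,0.2,0,0],[0.75,0,0.3,0,0],[0.75,0,0.4,0,0],[0.75,0,0.5,0,0],[0.75,0,0.6,0,0],[0.75,0,0.65,0,0],[0.75,0,0.65,0,0]],
])

```text
t: 23.83
ee_pos: [0.5566, -0.0313, 0.049]
tool_rot: [-90.0, 0.2, -0.0]
contact_force: [0.3, -0.3, 0.2]
width: 0.0639
```

Request:
carry_out([
  [[0,0,0,0,0],[0,0,0,0,0],[0,0,0,0,0],[0,0,0,0,0],[0,0,0,0,0],[0,0,0,0,0],[0,0,0,0,0],[0,0,0,0,0]],
], newtons=30)

```text
t: 24.5
ee_pos: [0.5571, -0.0314, 0.0513]
tool_rot: [-90.0, 0.0, -0.0]
contact_force: [-4.1, -1.2, 5.3]
width: 0.0154
```

Request:
carry_out([
  [[0,0,0,0,0],[0,0,0,0,0],[0,0,0,0,0],[0,0,0,0,0],[0,0,0,0,0],[0,0,0,0,0],[0,0,0,0,0],[0,0,0,0,0]],
])

```text
t: 25.17
ee_pos: [0.5571, -0.0314, 0.0513]
tool_rot: [-90.0, 0.0, -0.0]
contact_force: [-2.9, -0.0, 6.9]
width: 0.0157
```

Request:
carry_out([
  [[0,0,0.006,-0.05,0],[0,0,0.015,-0.12,0],[0,0,0.023,-0.19,0],[0,0,0.032,-0.26,0],[0,0,0.041,-0.33,0],[0,0,0.049,-0.4,0],[0,0,0.058,-0.47,0],[0,0,0.064,-0.52,0]],
])

```text
t: 25.83
ee_pos: [0.5572, -0.0835, 0.0449]
tool_rot: [-90.0, 0.0, -0.0]
contact_force: [-2.6, 2.8, 5.6]
width: 0.0155
```

Request:
carry_out([
  [[0,0,0,-0.01,0],[0,0,0.002,-0.02,0],[0,0,0.004,-0.035,0],[0,0,0.006,-0.05,0],[0,0,0.008,-0.065,0],[0,0,0.01,-0.08,0],[0,0,0.01,-0.08,0],[0,0,0.01,-0.08,0]],
])

```text
t: 26.5
ee_pos: [0.5573, -0.0913, 0.044]
tool_rot: [-90.0, 0.0, -0.0]
contact_force: [-4.0, -0.1, 7.4]
width: 0.0151
```

Request:
carry_out([
  [[0,0,0,-0.005,0],[0,0,0.001,-0.01,0],[0,0,0.002,-0.015,0],[0,0,0.0025,-0.02,0],[0,0,0.003,-0.025,0],[0,0,0.003,-0.025,0],[0,0,0.003,-0.025,0],[0,0,0.003,-0.025,0]],
])

```text
t: 27.17
ee_pos: [0.5573, -0.093, 0.0438]
tool_rot: [-90.0, 0.0, -0.0]
contact_force: [-3.9, 5.1, 9.0]
width: 0.0155
```

Request:
carry_out([
  [[0,0,0,-0.005,0],[0,0,0,-0.007,0],[0,0,0,-0.007,0],[0,0,0,-0.007,0],[0,0,0,-0.007,0],[0,0,0,-0.007,0],[0,0,0,-0.007,0],[0,0,0,-0.007,0]],
])

```text
t: 27.83
ee_pos: [0.5573, -0.093, 0.0437]
tool_rot: [-89.9, 0.0, -0.0]
contact_force: [-3.3, 9.5, 9.4]
width: 0.0158
```

Request:
carry_out([
  [[0.7,0,0,-0.007,0],[0.7,0,0,-0.007,0],[0.7,0,0,-0.007,0],[0.7,0,0,-0.007,0],[0.7,0,0,-0.007,0],[0.7,0,0,-0.007,0],[0.7,0,0,-0.007,0],[0.7,0,0,-0.007,0]],
])

```text
t: 28.5
ee_pos: [0.5576, -0.0953, 0.0429]
tool_rot: [-90.0, 0.0, -0.0]
contact_force: [-0.0, -0.1, 0.0]
width: 0.0595
```

Request:
carry_out([
  [[0.7,0,-0.1,0,0],[0.7,0,-0.2,0,0],[0.7,0,-0.35,0,0],[0.7,0,-0.5,0,0],[0.7,0,-0.65,0,0],[0.7,0,-0.8,0,0],[0.7,0,-1,0,0],[0.7,0,-1,0,0]],
])

```text
t: 29.17
ee_pos: [0.5601, -0.0957, 0.1476]
tool_rot: [-90.1, -0.4, -0.0]
contact_force: [1.1, -0.2, 1.0]
width: 0.0597
```

```bash
python3 - <<'E'
from h import *
p,d=manip.camera("scene"); print(manip.get_obs()["contact_force"],manip.get_obs()["t"])
cv2.imwrite('pics/s5c.png',cv2.resize(p[140:300,200:380],None,fx=4.2,fy=3.7,interpolation=2))
W=cloud("scene",d)[140:300,200:380].reshape(-1,3); q=W[abs(W[:,0]-.5585)<.09]
s=(q-[.5585,.1085,.077])@[0,.9925,.1219]*1000; h=(q-[.5585,.1125,.0455])@[0,-.1219,.9925]*1000
from scipy.optimize import least_squares
k=(h>52)&(h<75)&(s<38)&(s>-30)
f=least_squares(lambda P:np.hypot(s[k]-P[0],h[k]-P[1])-32,[8,32],loss='soft_l1'); print("blank s,h",f.x,k.sum())
k=(h>45)&(h<65)&(s<-150)&(abs(q[:,0]-.5585)<.015); print("post s",k.sum(),s[k].min() if k.any() else 0,s[k].max() if k.any() else 0)
E
```

```text
[ 0.18197831  0.4278453  -0.72641331] 29.2167
blank s,h [ 7.890637   33.08734229] 767
post s 34 -208.73952685130274 -195.5759163025156
```

View pics/s5c.png

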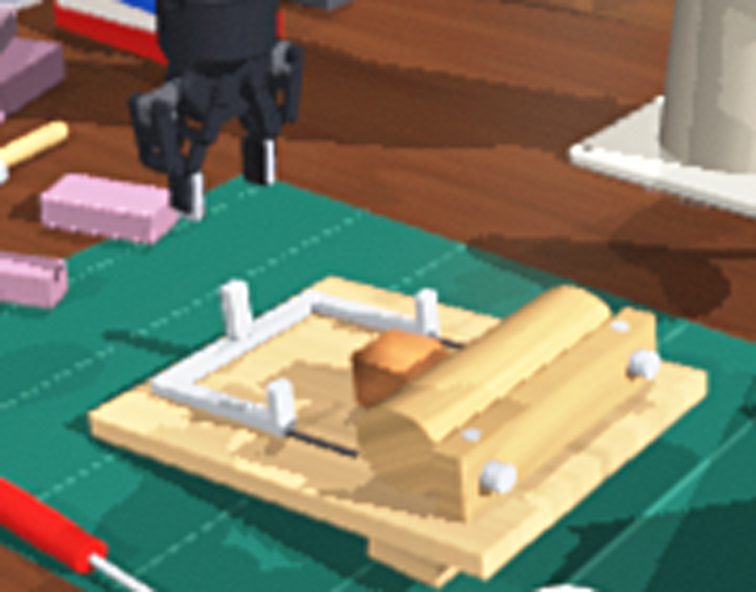

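The fork is fully back (post at crop (235,310)). The blank rests on the wedge alone against the fence (wedge at crop (395,365)), and the gripper is clear. Handing in.

```bash
python3 -c "
from h import *
print(manip.close_job())"
```

```text
the job is handed in; nothing more can be done
None
```

The job is done and handed in at about 29 s. I slid the larger brown wedge up the slope between the fork's arms, under the middle of the blank, until the blank met the fence.

- **Press:** I pressed the wedge home at about 13.5 N measured. That is a little over the 12 N asked, and it includes the wedge's own friction. No reading passed 14 N, but force was only read between moves.
- **Fork:** after letting go, I drew it back until it met its stop. The tool moved 62 mm along the slope, the force rose to about 9.5 N at the stop, and the post measured about 62 mm back in the picture.
- **Blank:** a circle fit to the last depth picture put it about 8 mm higher up the slope than at the start. From the first picture I had estimated a 10 mm gap to the fence. The 2 mm difference is within calibration error, and the picture shows the blank held by the wedge alone.
- **Other things:** I handled nothing but the wedge and the fork. I did not re-measure the other things at the end.

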